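# Load the spice travel rack and lock its hold-down bar with interlocked levers

### The arm

A 6-joint arm with a two-finger parallel gripper is mounted at the origin on a cart in front of the work surface, level with it; the furniture and walls round the work are solid. World frame = base frame: x ahead of the robot, y to its left, z up, the work surface at z = 0. Lengths are in m, angles in degrees, forces in N, time in s.
With the tool pointing down it reaches from about 0.4 to 0.825 m from the base axis. Payload 7 kg.
Tool frame: the origin (TCP) lies midway between the tips of the shut fingers; the grasp point (between the pads) lies 19 mm behind it; z points along the fingers, y is the line along which they close (so a half turn about z gives the same grasp; the last joint's range is limited). The gripper opens to 88 mm and grips with 3 to 60 N. Pads are 19 mm wide; open, the fingers measure 130 mm over their backs; the gripper's body (78 mm by 193 mm) begins 47 mm behind the grasp point.
Start: joints at [-54.483, 20.546, 0.682, 0, -70.136, -16.507], TCP at [0.22, -0.638, 0.227] pointing down, gripper open.
Joint ranges: [-176.03, 176.03], [-82.01, 121.73], [-58.28, 71.71], [-173.87, 95.51], [-174.79, -0.11], [-173.66, 173.66]. Speed limits (degrees/s): [136.94, 136.94, 172.46, 180, 180, 180].

### API

Orientations are given as [roll, pitch, yaw] about the fixed x, y, z axes, in that order (R = Rz(yaw) Ry(pitch) Rx(roll)).
In Python, from plant import telemetry, viewer, workorder gives the robot as it stands. The module is installed in compiled form; this text tells all that it offers.
- The arm moves only by the tool carry_out, never from a script. Its argument "rows" is a list of rows, each a list of 6 numbers: the shift along the tool's x, y, z in m, then the turn, a rotation vector about the tool's x, y, z in rad. In form: [[tx, ty, tz, ax, ay, az], ...]. A call has 1 to 8 rows; each row is the pose to reach, as a shift and turn from the pose commanded when the call began, along the tool's axes at that moment; what a row does not reach only later rows make up. A row lasts 1/8 s, in which the tool goes at most 62.5 mm and 10.7 degrees, less where a joint would pass 70% of its speed; a pose out of reach is approached as far as the arm can. A call with a gripper value outside its range is refused whole. "grip" is the gripper's target within -1 to 1 (fully open at 1, half-way at 0, shut at -1), set as the call begins (left out, the last holds). The fingers move at their own pace and stop on an object; the grip force is fixed at half the most. Time passes only in rows, so rows that repeat a pose let the fingers close. It gives the time, the measured TCP pose, the force, the opening and the grip force at its end, in the units of the state.
- telemetry.get_obs(): the state, without advancing time (a new reading comes with each control period).
- viewer.snapshot(name): name is "side" or "top" or "wrist"; returns the picture (420x560x3 uint8, red, green, blue); there is no depth.
- viewer.camera_info(name): a dict with "intrinsics" (3x3 intrinsics, pixels), "extrinsics" (4x4, takes a point from camera to world coordinates); the wrist camera has in their place "tool_from_camera" (4x4, takes a point from camera to tool coordinates, whose origin is the TCP and whose axes are the flange's). Camera axes: x right, y down, z forward; pixel columns grow to the right and rows downward; lengths in m; the calibration is good to about 2 mm. A picture is of the moment at which its call begins: read the wrist's pose just before it. camera_info takes no time and is no camera call.
- workorder.close_job(): hands the job in; it is judged then, once.
The state is a dict: "clock": time; "joint_pos": joint angles; "qvel": joint speeds; "tau": joint torques, N m; "tool_pos": TCP position; "orientation": TCP orientation; "force": force on the tool from outside, world axes, zero at the start; "moment": the same for the moment, N m; "opening": finger opening in m; "gripper_force": force on a finger pad.
Only numpy, scipy, OpenCV 4.12 (cv2) and the standard library are available. Lean on these libraries where they do the work, as an engineer would, in place of code of your own. Each camera call takes 0.05 s, during which the arm holds its last target. There are 200 camera calls.

### The job

Pack the spice rack for the trip: stand every spice jar standing ready on the wooden stand upright in the rack, one to a bay, then lay the wooden hold-down bar across the two side posts so that it rests flat and about centred in both saddles, and only then lock it by throwing the rack's three levers fully over, away from you. The levers are interlocked and only one order works, which differs from rack to rack and is not marked: a lever that stops hard after a short way is blocked, so do not force it but try another. Leave the garlic and the peeler where they are.

Things in the scene. Friction and masses are not known exactly. Their poses are not given: they have to be found in the camera images.
- stand: low wooden stand, fixed along the front of the counter, 178 mm deep (x), 760 mm long (y); its flat top is 100 mm above the counter (z = 0.100) and carries rack, bar and jars. Origin: under its middle, on the counter. A tall plaid bag (350 mm high) stands 2 cm behind its right half, a black bag (165 mm) right behind its left half.
- rack: pale wooden travel rack fixed on the stand: two rows of two bays between two side posts, and to their right (rack y = -0.11 to -0.27) three levers in a row. Origin: on the stand top under the middle of the bays, x to the back, y to the left, z up. Bays at x = +-0.035, y = +-0.0265. Posts at y = +-0.066, 20 mm wide, running from front to back.
- bay0 (a point): middle of the floor of the back left bay, 8 mm above the stand top. Each bay is 49 mm square inside; its walls, 4 mm thick, end 60 mm above the stand top (the side posts beside the bays are 121 mm high).
- bay1 (a point): the same for the back right bay
- bay2 (a point): the same for the front left bay
- bay3 (a point): the same for the front right bay
- bolt_left: small steel bolt on the left post in front of the saddle, 40 mm long, 12 wide, 137 to 142 mm above the stand top; origin its middle. Driven by one of the levers, it slides 26 mm back over the end of the bar; with it out the bar cannot be lowered into the saddle.
- bolt_right: the same on the right post, driven by another lever. (The remaining lever drives no bolt.)
- saddle_left (a point): middle of the floor of the left post's saddle, where the underside of the bar rests, 121 mm above the stand top. The saddle is open at the top, 58 mm wide in rack x, with flared steel cheeks up to 134 mm, and a stop plate at its outer end (stop to stop 158 mm along rack y).
- saddle_right (a point): middle of the floor of the right post's saddle
- bar: loose wooden hold-down bar, 146 mm long (its y axis), 50 mm wide (x) and 12 mm thick, 0.22 kg, with an upright grip on its middle 70 mm long (y), 14 mm thick (x), from 12 to 46 mm above its underside. Origin: centre of its underside, z up. Either way round is right.
- jar1: glass spice jar with a dark screw cap, a plain cylinder 41 mm across and 105 mm tall, 0.11 kg; may be absent. Origin: centre of its underside, z up the jar.
- jar2: glass spice jar with a dark screw cap, a plain cylinder 41 mm across and 105 mm tall, 0.11 kg; may be absent. Origin: centre of its underside, z up the jar.
- jar3: glass spice jar with a dark screw cap, a plain cylinder 41 mm across and 105 mm tall, 0.11 kg; may be absent. Origin: centre of its underside, z up the jar.
- jar4: glass spice jar with a dark screw cap, a plain cylinder 41 mm across and 105 mm tall, 0.11 kg; may be absent. Origin: centre of its underside, z up the jar.
- lever_k (a joint): One lever's angle: 0 (at the start 0 to 0.05) leaning toward the robot, 0.70 rad fully thrown away from it (+x of the rack); it stays where left. Free, its grip moves with about 3 N; blocked, it gives only 3 to 9 mm at the grip (under 0.12 rad), then stops hard. A lever part-thrown may leave the next one blocked.
- grip_k (a point): One lever: middle of its black grip, a round bar 32 mm long (along rack y), 14 mm thick, on a 9 mm rod pivoted 12 mm above the stand top, 90 mm below the grip. Rack x of the grip: -0.036 at angle 0, +0.026 thrown; 97 mm up at both (102 midway). Rack y is -0.135, -0.189 or -0.243, in any arrangement. Under it a grey housing 52 x 52 mm, 52 high.
- lever_m (a joint): Another lever's angle: 0 (at the start 0 to 0.05) leaning toward the robot, 0.70 rad fully thrown away from it (+x of the rack); it stays where left. Free, its grip moves with about 3 N; blocked, it gives only 3 to 9 mm at the grip (under 0.12 rad), then stops hard. A lever part-thrown may leave the next one blocked.
- grip_m (a point): Another lever: middle of its black grip, a round bar 32 mm long (along rack y), 14 mm thick, on a 9 mm rod pivoted 12 mm above the stand top, 90 mm below the grip. Rack x of the grip: -0.036 at angle 0, +0.026 thrown; 97 mm up at both (102 midway). Rack y is -0.135, -0.189 or -0.243, in any arrangement. Under it a grey housing 52 x 52 mm, 52 high.
- lever_t (a joint): Third lever's angle: 0 (at the start 0 to 0.05) leaning toward the robot, 0.70 rad fully thrown away from it (+x of the rack); it stays where left. Free, its grip moves with about 3 N; blocked, it gives only 3 to 9 mm at the grip (under 0.12 rad), then stops hard. A lever part-thrown may leave the next one blocked.
- grip_t (a point): Third lever: middle of its black grip, a round bar 32 mm long (along rack y), 14 mm thick, on a 9 mm rod pivoted 12 mm above the stand top, 90 mm below the grip. Rack x of the grip: -0.036 at angle 0, +0.026 thrown; 97 mm up at both (102 midway). Rack y is -0.135, -0.189 or -0.243, in any arrangement. Under it a grey housing 52 x 52 mm, 52 high.
- garlic: bystander: garlic bulb 56 mm, at the right edge of the counter. Origin: centre of its underside.
- peeler: bystander: yellow peeler 170 mm long, 25 mm wide, 20 mm high, lying beyond the garlic. Origin: its middle, underside.

How it is judged (in metres and radians):
On the way, in this order (a step that is already met when the one before it is completed fails the run):
1. every jar stands in a bay and the bar rests in both saddles, no lever yet thrown (x of jar1 in the frame of rack between -0.05 and 0.05 m and y of jar1 in the frame of rack between -0.042 and 0.042 m and z of jar1 in the frame of rack between 0.003 and 0.016 m and angle between each of jar1, jar2, jar3, jar4's own z axis and vertical below 0.15 rad and x of jar2 in the frame of rack between -0.05 and 0.05 m and y of jar2 in the frame of rack between -0.042 and 0.042 m and z of jar2 in the frame of rack between 0.003 and 0.016 m and x of jar3 in the frame of rack between -0.05 and 0.05 m and y of jar3 in the frame of rack between -0.042 and 0.042 m and z of jar3 in the frame of rack between 0.003 and 0.016 m and x of jar4 in the frame of rack between -0.05 and 0.05 m and y of jar4 in the frame of rack between -0.042 and 0.042 m and z of jar4 in the frame of rack between 0.003 and 0.016 m and x of bar in the frame of rack between -0.009 and 0.009 m and y of bar in the frame of rack between -0.012 and 0.012 m and z of bar in the frame of rack between 0.117 and 0.125 m and angle between the y axis of bar and the y axis of rack, either way round below 0.07 rad and angle between bar's own z axis and vertical below 0.06 rad and value of joint each of lever_k, lever_m, lever_t below 0.3 rad), for 0.3 s.
2. all three levers thrown (value of joint each of lever_k, lever_m, lever_t above 0.6 rad), for 0.2 s.
At the end, for the whole second after the job is handed in: every jar that is there stands upright (within 0.15 rad) in a bay of the rack with its foot on the bay floor; the bar lies at rest on both saddle floors (within 4 mm in height, 9 mm across, 12 mm along, 0.06 rad); all three levers are beyond 0.60 rad of their 0.70; nothing moves (all of step 2 and x of jar1 in the frame of rack between -0.05 and 0.05 m and y of jar1 in the frame of rack between -0.042 and 0.042 m and z of jar1 in the frame of rack between 0.003 and 0.016 m and angle between each of jar1, jar2, jar3, jar4's own z axis and vertical below 0.15 rad and x of jar2 in the frame of rack between -0.05 and 0.05 m and y of jar2 in the frame of rack between -0.042 and 0.042 m and z of jar2 in the frame of rack between 0.003 and 0.016 m and x of jar3 in the frame of rack between -0.05 and 0.05 m and y of jar3 in the frame of rack between -0.042 and 0.042 m and z of jar3 in the frame of rack between 0.003 and 0.016 m and x of jar4 in the frame of rack between -0.05 and 0.05 m and y of jar4 in the frame of rack between -0.042 and 0.042 m and z of jar4 in the frame of rack between 0.003 and 0.016 m and x of bar in the frame of rack between -0.009 and 0.009 m and y of bar in the frame of rack between -0.012 and 0.012 m and z of bar in the frame of rack between 0.117 and 0.125 m and angle between the y axis of bar and the y axis of rack, either way round below 0.07 rad and angle between bar's own z axis and vertical below 0.06 rad and linear speed of each of bar, jar1, jar2, jar3, jar4 below 0.02 m/s); the robot touches nothing.
It fails at once if the garlic or the peeler is shoved more than 5 cm aside (distance of any of garlic, peeler from where it was at the start of the episode above 0.05 m).
It fails at once if a lever is forced with more than 50 N (contact force between the fingers and lever_k above 50 N or contact force between the fingers and lever_m above 50 N or contact force between the fingers and lever_t above 50 N).
Of jar1, jar2, jar3, jar4 only 2 to 4 are there at a start; the rules pass over those that are not, and their reading is None.
At some moment in a run one of bar may be knocked a few centimetres aside while the robot is not near it.
It also fails if it takes over 210 s, if anything falls off the work surface, if the arm or the gripper's body presses on something with over 40 N, if the wrist force passes 120 N, or if a joint passes its speed limit or range.

## Working session

There is one attempt and no reset: what is moved stays moved. The work goes in short steps, Python scripts to look and compute and a tool call to move; the robot and the scene stay as the last step left them, time stands still between calls to the robot, and variables do not carry over. Pictures are saved under pics/ and viewed, at most 14 in all, crops included, and the job is handed in when it is done.

Besides the shell and the picture viewer there is one more tool, called by a JSON object that holds its "api" and its "payload", one argument or row to a line. carry_out: Moves the arm, as the interface text tells. Its arguments: {"type":"object","properties":{"rows":{"type":"array"},"grip":{"type":"number"}},"required":["rows"]}

```bash
mkdir -p pics; cat > h.py <<'E'
import numpy as np, cv2
from plant import telemetry, viewer, workorder
from scipy.spatial.transform import Rotation as R
def snap(n,f):
    im=viewer.snapshot(n); cv2.imwrite('pics/'+f+'.png',im[:,:,::-1]); return im
def pose():
    o=telemetry.get_obs(); T=np.eye(4); T[:3,:3]=R.from_euler('xyz',o['orientation'],degrees=True).as_matrix(); T[:3,3]=o['tool_pos']; return T
def cam(n,T=None):
    c=viewer.camera_info(n); K=np.array(c['intrinsics'])
    E=np.array(c['extrinsics']) if 'extrinsics' in c else T@np.array(c['tool_from_camera'])
    return K,E
def pix2w(n,uv,z,T=None):
    K,E=cam(n,T); d=E[:3,:3]@np.linalg.solve(K,[uv[0],uv[1],1.]); o=E[:3,3]
    return o+d*(z-o[2])/d[2]
def w2pix(n,p,T=None):
    K,E=cam(n,T); q=np.linalg.inv(E)@np.append(p,1); r=K@q[:3]; return r[:2]/r[2]
E
python3 - <<'E'
from h import *
print(telemetry.get_obs()); 
a=snap('side','s0');b=snap('top','t0')
for n in('side','top'):
    K,X=cam(n);print(K.round(1),X.round(3))
print(viewer.camera_info('wrist'))
E
```

```text
{'clock': 0.0, 'joint_pos': array([-5.44830045e+01,  2.05905515e+01,  6.32738928e-01, -1.87398876e-02,
       -7.01365327e+01, -1.65062101e+01]), 'qvel': array([-0.07207076,  0.0301518 , -0.00959292,  0.08575112, -0.09734847,
        0.10140958]), 'tau': array([-9.59420795e-04, -5.82715702e+01,  2.93039507e+01,  6.99655920e+00,
        6.93778595e-03, -1.15162370e-04]), 'tool_pos': array([ 0.21967089, -0.63772595,  0.22562915]), 'orientation': array([ 1.79904537e+02, -9.91702842e-03, -1.60995588e+02]), 'force': array([1.21056065, 0.90494436, 0.71802145]), 'moment': array([0.02288338, 0.00798318, 0.00915781]), 'gripper_force': 0.0, 'opening': 0.08771029725205177}
[[481.7   0.  285. ]
 [  0.  481.7 200.1]
 [  0.    0.    1. ]] [[ 0.938 -0.113  0.329  0.057]
 [-0.347 -0.337  0.875 -1.326]
 [ 0.012 -0.935 -0.356  0.702]
 [ 0.     0.     0.     1.   ]]
[[429.8   0.  276.4]
 [  0.  429.8 209.1]
 [  0.    0.    1. ]] [[-0.024 -0.997  0.078  0.457]
 [-1.     0.024  0.002  0.005]
 [-0.004 -0.078 -0.997  1.416]
 [ 0.     0.     0.     1.   ]]
{'intrinsics': array([[313.60656502,   0.        , 284.09008721],
       [  0.        , 313.60656502, 207.17289748],
       [  0.        ,   0.        ,   1.        ]]), 'tool_from_camera': array([[ 1.18747942e-04, -9.64381145e-01, -2.64516526e-01,
         7.03749922e-02],
       [ 9.99999723e-01,  3.09023682e-04, -6.77722129e-04,
         1.49794010e-03],
       [ 7.35324314e-04, -2.64516372e-01,  9.64380914e-01,
        -1.57369674e-01],
       [ 0.00000000e+00,  0.00000000e+00,  0.00000000e+00,
         1.00000000e+00]])}
```

```bash
ls pics
```

```text
s0.png
t0.png
```

View pics/t0.png

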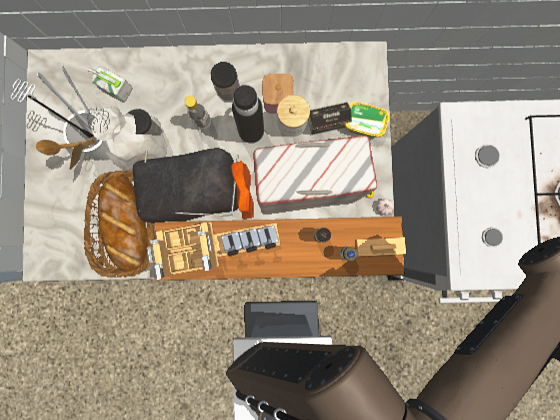

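View pics/s0.png

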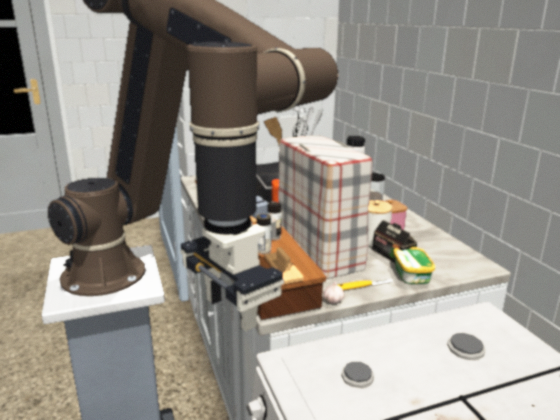

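The top view shows the rack (183,247), levers (250,240), jars near (322,235) and (348,253), and the bar near (380,245). I'll enlarge it to check the details.

```bash
python3 - <<'E'
from h import *
b=cv2.imread('pics/t0.png')[205:290,140:412]
b=cv2.resize(b,None,fx=2.94,fy=2.94,interpolation=cv2.INTER_CUBIC)
l=b[:,:400];r=b[:,400:]
cv2.imwrite('pics/t0c.png',cv2.resize(np.vstack([l,r]),None,fx=1.15,fy=1.15,interpolation=cv2.INTER_CUBIC))
E
```

```text
(no output)
```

View pics/t0c.png

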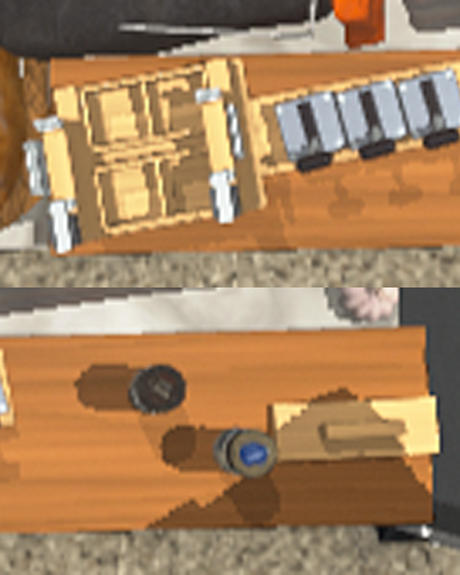

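```bash
python3 - <<'E'
from h import *
def c(u,v,r=0): return (140+(400/2.94 if r else 0)+u/3.38, 205+(v-(288 if r else 0))/3.38)
for nm,u,v,r,z in [('jarA',160,388,1,.205),('jarB',255,453,1,.205),('bar1',272,405,1,.112),('bar2',437,397,1,.112),('bar3',439,455,1,.112),('bar4',275,462,1,.112),
 ('gripL',315,163,0,.197),('gripM',377,150,0,.197),('gripR',440,138,0,.197),('bayBL',115,112,0,.16),('bayfl',133,188,0,.16),('lpost front',78,235,0,.22),('lpost back',65,90,0,.22),('rpost f',222,222,0,.22),('rpost b',205,62,0,.22)]:
    print(nm,pix2w('top',c(u,v,r),z).round(3))
E
```

```text
jarA [ 0.477 -0.123  0.205]
jarB [ 0.422 -0.2    0.205]
bar1 [ 0.461 -0.232  0.112]
bar2 [ 0.465 -0.38   0.112]
bar3 [ 0.413 -0.379  0.112]
bar4 [ 0.41  -0.233  0.112]
gripL [0.431 0.133 0.197]
gripM [0.441 0.081 0.197]
gripR [0.449 0.028 0.197]
bayBL [0.478 0.309 0.16 ]
bayfl [0.413 0.294 0.16 ]
lpost front [0.378 0.325 0.22 ]
lpost back [0.496 0.335 0.22 ]
rpost f [0.385 0.207 0.22 ]
rpost b [0.517 0.22  0.22 ]
```

Only two jars are present, jarA near (0.477,-0.123) and jarB near (0.422,-0.200). The rack yaw is about 10° and its origin is near (0.445,0.273). Next I'll take a closer look with the wrist camera over the jars and bar.

```bash
cat >> h.py <<'E'
def go(x,y,z,yaw):
    T=pose(); G=np.eye(4); G[:3,:3]=R.from_euler('xyz',[180,0,yaw],degrees=True).as_matrix(); G[:3,3]=[x,y,z]
    D=np.linalg.inv(T)@G; r=R.from_matrix(D[:3,:3]).as_rotvec()
    d=np.linalg.norm(D[:3,3]); print('row',np.r_[D[:3,3],r].round(4).tolist(),'n>=',round(max(d/.0625,np.degrees(np.linalg.norm(r))/10.7),1))
E
python3 -c "
from h import *
go(.40,-.22,.36,-180)"
```

```text
row [-0.3065, 0.3365, -0.1338, 0.0014, -0.0004, 0.3317] n>= 7.6
```

{"api": "carry_out", "payload": {
  "rows": [
    [0,0,-0.134,0,0,0],
    [0,0,-0.134,0,0,0],
    [0,0,-0.134,0,0,0],
    [-0.3065,0.3365,-0.134,0,0,0.3317],
    [-0.3065,0.3365,-0.134,0,0,0.3317],
    [-0.3065,0.3365,-0.134,0,0,0.3317],
    [-0.3065,0.3365,-0.134,0,0,0.3317],
    [-0.3065,0.3365,-0.134,0,0,0.3317]
  ],
  "grip": 1
}}

```text
clock: 1.1
tool_pos: [0.3436, -0.3493, 0.36]
orientation: [180.0, -0.0, 180.0]
force: [0.3, 0.6, 0.4]
opening: 0.0876
gripper_force: 0.0
```

```bash
python3 -c "
from h import *
go(.40,-.22,.36,-180)"
```

```text
row [-0.0563, 0.1293, 0.0, 0.0006, -0.0005, -0.0002] n>= 2.3
```

{"api": "carry_out", "payload": {
  "rows": [
    [-0.0563,0.1293,0,0,0,0],
    [-0.0563,0.1293,0,0,0,0],
    [-0.0563,0.1293,0,0,0,0],
    [-0.0563,0.1293,0,0,0,0]
  ]
}}

```text
clock: 1.6
tool_pos: [0.4, -0.2211, 0.3602]
orientation: [180.0, -0.0, -179.9]
force: [-0.2, 0.7, 0.2]
opening: 0.0875
gripper_force: 0.0
```

```bash
python3 -c "
from h import *
T=pose(); im=snap('wrist','w1'); print(T.round(4))
np.save('T1.npy',T)
for p in [(.477,-.123,.205),(.422,-.2,.205),(.437,-.306,.146)]: print(w2pix('wrist',p,T))
im=cv2.imread('pics/w1.png'); cv2.imwrite('pics/w1b.png',cv2.resize(im,(800,600),interpolation=cv2.INTER_CUBIC))
"
```

```text
[[-1.000e+00 -2.600e-03 -5.000e-04  4.000e-01]
 [-2.600e-03  1.000e+00  2.000e-04 -2.211e-01]
 [ 5.000e-04  2.000e-04 -1.000e+00  3.602e-01]
 [ 0.000e+00  0.000e+00  0.000e+00  1.000e+00]]
[372.89661809 262.64232691]
[302.94335645 213.89498786]
[214.0599801 211.6897049]
```

View pics/w1b.png

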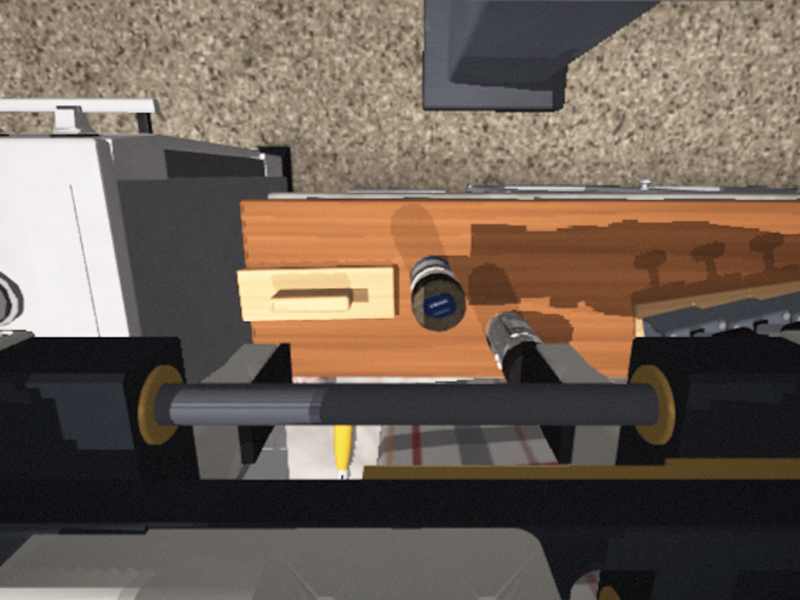

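The picture shows jarB's cap at (439,307), jarA at about (520,360) partly behind a finger, and the bar with corners (238,270), (392,266), (394,318) and (243,321), all in the enlarged picture.

```bash
python3 -c "
from h import *
T=np.load('T1.npy'); s=.7
for n,u,v,z in [('B cap',439,307,.205),('B foot front',437,258,.1),('A footfront',510,312,.2),('b',238,270,.112),('b',392,266,.112),('b',394,318,.112),('b',243,321,.112),('grip',312,300,.146),('standbackedge',560,377,.1)]: print(n,pix2w('wrist',(u*s,v*s),z,T).round(4))
go(.422,-.2,.285,-180)
"
```

```text
B cap [ 0.4231 -0.1954  0.205 ]
B foot front [ 0.4063 -0.1903  0.1   ]
A footfront [ 0.4283 -0.1423  0.2   ]
b [ 0.4159 -0.3748  0.112 ]
b [ 0.4117 -0.2324  0.112 ]
b [ 0.4621 -0.2308  0.112 ]
b [ 0.4655 -0.3748  0.112 ]
grip [ 0.4348 -0.3005  0.146 ]
standbackedge [ 0.5286 -0.0626  0.1   ]
row [-0.0224, 0.0219, 0.0753, 0.0, -0.0007, 0.0013] n>= 1.3
```

{"api": "carry_out", "payload": {
  "rows": [
    [-0.023,0.025,0.075,0,0,0],
    [-0.023,0.025,0.075,0,0,0],
    [-0.023,0.025,0.13,0,0,0],
    [-0.023,0.025,0.185,0,0,0],
    [-0.023,0.025,0.185,0,0,0],
    [-0.023,0.025,0.185,0,0,0]
  ]
}}

```text
clock: 2.4
tool_pos: [0.4237, -0.1982, 0.1774]
orientation: [-179.9, 0.1, 180.0]
force: [0.4, 0.0, 0.3]
opening: 0.0875
gripper_force: 0.0
```

{"api": "carry_out", "payload": {
  "rows": [
    [0,0,0,0,0,0],
    [0,0,0,0,0,0],
    [0,0,0,0,0,0],
    [0,0,0,0,0,0],
    [0,0,0,0,0,0],
    [0,0,0,0,0,0]
  ],
  "grip": -1
}}

```text
clock: 3.15
tool_pos: [0.4228, -0.197, 0.1756]
orientation: [-180.0, -0.0, -180.0]
force: [-0.6, -0.1, 1.5]
opening: 0.0405
gripper_force: 30.0
```

{"api": "carry_out", "payload": {
  "rows": [
    [0,0,-0.06,0,0,0],
    [0,0,-0.12,0,0,0],
    [0,0,-0.16,0,0,0],
    [0,0,-0.16,0,0,0]
  ]
}}

```text
clock: 3.65
tool_pos: [0.4241, -0.1973, 0.3387]
orientation: [-180.0, 0.3, -180.0]
force: [-0.1, -0.1, -2.2]
opening: 0.04
gripper_force: 30.0
```

```bash
python3 -c "
from h import *
go(.36,.18,.335,-135)"
```

```text
row [0.064, 0.3773, 0.003, -0.003, 0.0052, -0.7851] n>= 6.1
```

```bash
python3 -c "
from h import *
go(.49,.22,.36,-180)"
```

```text
row [-0.0661, 0.4172, -0.0213, -0.0008, 0.0058, 0.0003] n>= 6.8
```

{"api": "carry_out", "payload": {
  "rows": [
    [0,0.417,-0.02,0,0,0],
    [0,0.417,-0.02,0,0,0],
    [0,0.417,-0.02,0,0,0],
    [0,0.417,-0.02,0,0,0],
    [0,0.417,-0.02,0,0,0],
    [0,0.417,-0.02,0,0,0],
    [-0.066,0.417,-0.02,0,0,0],
    [-0.066,0.417,-0.02,0,0,0]
  ]
}}

```text
clock: 4.65
tool_pos: [0.4897, 0.2225, 0.3524]
orientation: [-179.8, -0.2, -179.9]
force: [-1.2, -0.7, -1.5]
opening: 0.0404
gripper_force: 30.0
```

{"api": "carry_out", "payload": {
  "rows": [
    [0,0,0,0,0,0],
    [0,0,0,0,0,0]
  ]
}}

```text
clock: 4.9
tool_pos: [0.4881, 0.219, 0.3551]
orientation: [-180.0, -0.1, 180.0]
force: [-0.1, 0.5, -1.4]
opening: 0.0402
gripper_force: 30.0
```

```bash
python3 -c "
from h import *
T=pose(); im=snap('wrist','w2'); print(T.round(4))
np.save('T2.npy',T)
im=cv2.imread('pics/w2.png'); cv2.imwrite('pics/w2b.png',cv2.resize(im[60:360,160:560],(800,600),interpolation=cv2.INTER_CUBIC))
"
```

```text
[[-1.000e+00  7.000e-04 -9.000e-04  4.881e-01]
 [ 7.000e-04  1.000e+00 -5.000e-04  2.190e-01]
 [ 9.000e-04 -5.000e-04 -1.000e+00  3.551e-01]
 [ 0.000e+00  0.000e+00  0.000e+00  1.000e+00]]
```

View pics/w2b.png

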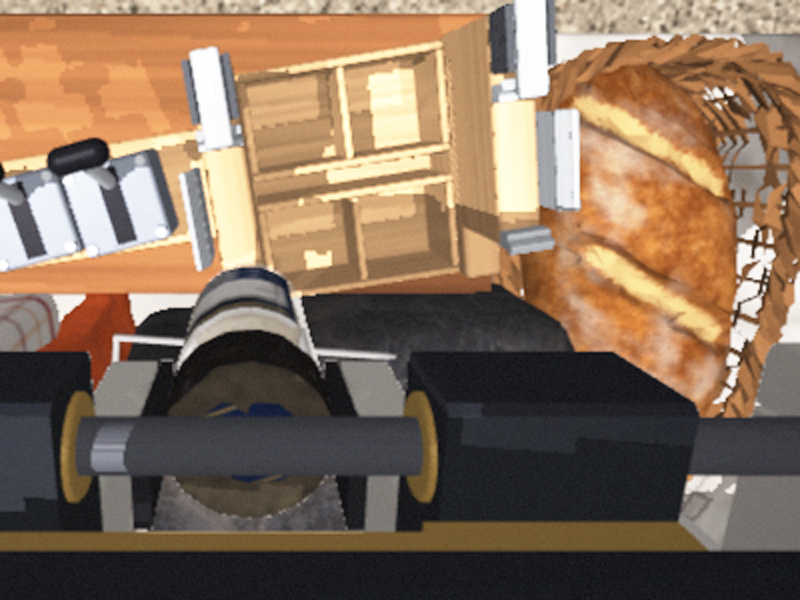

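The rack shows clearly. In the crop, the front wall corners are (237,78) and (443,43), the saddle floor centres about (517,165) left and (231,207) right, and the nearest lever grip (78,156). I'll fit the rack pose to these.

```bash
python3 -c "
from h import *
from scipy.optimize import least_squares
T=np.load('T2.npy')
C=[((-.0635,-.055,.16),(237,79)),((-.0635,.055,.16),(443,42)),((0,.066,.221),(517,163)),((0,-.066,.221),(231,207)),((-.036,-.135,.197),(78,156)),((-.0065,-.051,.16),(256,179)),((.0065,-.051,.16),(262,208)),((-.0595,0,.16),(342,68)),((.0065,0,.16),(357,195)),((-.0065,0,.16),(352,164))]
uv=np.array([c[1] for c in C])/2+[160,60]
W=lambda p,q:np.array([p[0]+np.cos(p[2])*q[0]-np.sin(p[2])*q[1],p[1]+np.sin(p[2])*q[0]+np.cos(p[2])*q[1],q[2]])
f=lambda p:np.array([w2pix('wrist',W(p,c[0]),T)-u for c,u in zip(C,uv)]).ravel()
s=least_squares(f,[.445,.273,.17],x_scale=.01);p=s.x
print(p,np.degrees(p[2]));print(f(p).reshape(-1,2).round(1))
for q in [(.035,.0265),(.035,-.0265),(-.035,.0265),(-.035,-.0265),(-.036,-.135),(-.036,-.189),(-.036,-.243)]:print(q,W(p,(*q,0)).round(4))
go(.45,.24,.36,-120)
"
```

```text
[0.44718002 0.27794522 0.15696385] 8.993366212414085
[[-0.7 -1.8]
 [-0.2 -0.7]
 [ 0.   2. ]
 [ 0.3  2.6]
 [ 2.3 -0.4]
 [ 1.6  1.2]
 [ 0.4 -1.7]
 [-1.4 -1. ]
 [-1.8 -2.4]
 [-0.7  1.3]]
(0.035, 0.0265) [0.4776 0.3096 0.    ]
(0.035, -0.0265) [0.4859 0.2572 0.    ]
(-0.035, 0.0265) [0.4085 0.2986 0.    ]
(-0.035, -0.0265) [0.4168 0.2463 0.    ]
(-0.036, -0.135) [0.4327 0.139  0.    ]
(-0.036, -0.189) [0.4412 0.0856 0.    ]
(-0.036, -0.243) [0.4496 0.0323 0.    ]
row [0.0381, 0.021, -0.0044, 0.0002, -0.0001, -1.0479] n>= 5.6
```

```bash
python3 -c "
from h import *
go(.4776,.3096,.345,-81)
"
```

```text
row [0.0106, 0.0906, 0.0106, 0.0002, -0.0, -1.7286] n>= 9.3
```

{"api": "carry_out", "payload": {
  "rows": [
    [0.0106,0.0906,0.0106,0,0,-0.86],
    [0.0106,0.0906,0.0106,0,0,-0.86],
    [0.0106,0.0906,0.0106,0,0,-0.86],
    [0.0106,0.0906,0.0106,0,0,-0.86],
    [0.0106,0.0906,0.0106,0,0,-1.7286],
    [0.0106,0.0906,0.0106,0,0,-1.7286],
    [0.0106,0.0906,0.0106,0,0,-1.7286],
    [0.0106,0.0906,0.0106,0,0,-1.7286]
  ]
}}

```text
clock: 5.95
tool_pos: [0.4776, 0.3096, 0.3458]
orientation: [-180.0, 0.1, -93.7]
force: [-0.8, -0.6, -0.6]
opening: 0.04
gripper_force: 30.0
```

```bash
python3 -c "
from h import *
go(.4776,.3096,.345,-81)
"
```

```text
row [-0.0, 0.0, 0.0008, -0.0009, 0.0013, -0.2222] n>= 1.2
```

{"api": "carry_out", "payload": {
  "rows": [
    [0,0,0,0,0,-0.222],
    [0,0,0,0,0,-0.222],
    [0,0,0.05,0,0,-0.222],
    [0,0,0.1,0,0,-0.222],
    [0,0,0.1,0,0,-0.222],
    [0,0,0.1,0,0,-0.222]
  ]
}}

```text
clock: 6.7
tool_pos: [0.4791, 0.311, 0.2474]
orientation: [-179.8, 0.1, -81.4]
force: [0.1, 0.3, -0.8]
opening: 0.0403
gripper_force: 30.0
```

```bash
python3 -c "
from h import *
go(.4776,.3096,.185,-81)
T=pose();np.save('T3.npy',T)
a=snap('wrist','w3');im=cv2.imread('pics/w3.png'); cv2.imwrite('pics/w3b.png',cv2.resize(im[120:420,80:480],(800,600),interpolation=cv2.INTER_CUBIC))
"
```

```text
row [0.0012, 0.0019, 0.0624, -0.0027, 0.0009, -0.0069] n>= 1.0
```

View pics/w3b.png

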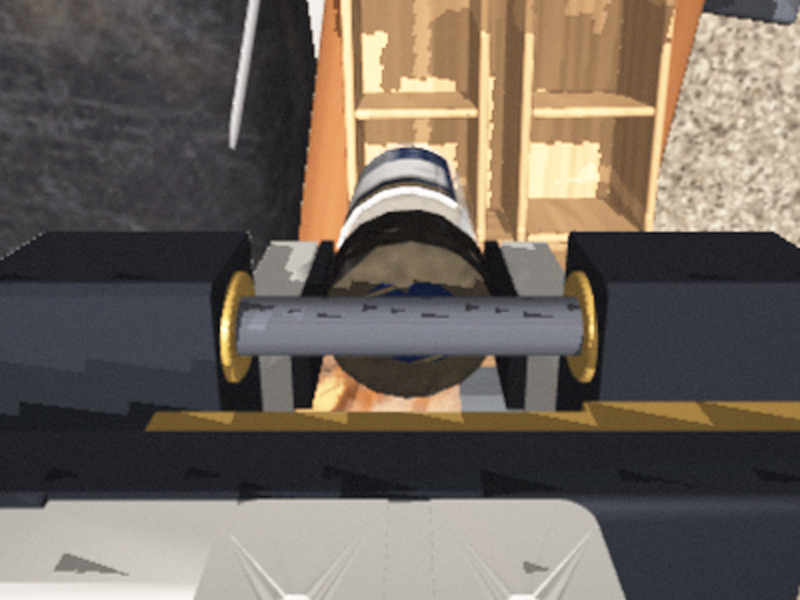

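The wrist view shows the bay rows well. The back-row divider centre is at about (418,105), the front-row one at (593,103), and the jar foot sits near u=405, so it is slightly too far back. I'll refit using both views.

```bash
python3 -c "
from h import *
T=np.load('T3.npy');P=lambda u,v,z:pix2w('wrist',(u/2+80,v/2+120),z,T)
a=P(418,105,.16);b=P(593,104,.16);d=a-b;print(a,b,np.linalg.norm(d),np.degrees(np.arctan2(d[1],d[0])),'origin',(a+b)/2)
print('outer walls',P(354,150,.16),P(485,150,.16),P(528,150,.16),P(657,150,.16))
f=P(405,150,.1720);print('jar foot near edge',f, 'tcp',T[:3,3])
print('jar sides low', P(356,190,.172),P(458,190,.172))
"
```

```text
[0.48063626 0.28014798 0.16      ] [0.41283622 0.2694528  0.16      ] 0.06863842047113235 8.96431177891496 origin [0.44673624 0.27480039 0.16      ]
outer walls [0.50318272 0.30191642 0.16      ] [0.45133722 0.2940336  0.16      ] [0.43433124 0.29144793 0.16      ] [0.38334888 0.28369634 0.16      ]
jar foot near edge [0.48332044 0.29606252 0.172     ] tcp [0.4791123  0.31100961 0.2474088 ]
jar sides low [0.49973282 0.31464646 0.172     ] [0.46066377 0.30869945 0.172     ]
```

```bash
python3 -c "
from h import *
go(.4763,.308,.245,-81)
"
```

```text
row [0.0029, 0.0034, 0.0028, -0.0034, 0.0019, -0.0066] n>= 0.1
```

{"api": "carry_out", "payload": {
  "rows": [
    [0.003,0.003,0.003,0,0,0],
    [0.003,0.003,0.003,0,0,0],
    [0.003,0.003,0.003,0,0,0]
  ]
}}

```text
clock: 7.12
tool_pos: [0.4757, 0.3073, 0.2425]
orientation: [-180.0, 0.0, -81.3]
force: [0.4, -0.6, -1.3]
opening: 0.0403
gripper_force: 30.0
```

```bash
python3 -c "
from h import *
go(.4763,.308,.215,-81)
"
```

```text
row [-0.0006, -0.0007, 0.0275, -0.0006, 0.0005, -0.0058] n>= 0.4
```

{"api": "carry_out", "payload": {
  "rows": [
    [0,0,0.015,0,0,0],
    [0,0,0.025,0,0,0],
    [0,0,0.03,0,0,0]
  ]
}}

```text
clock: 7.5
tool_pos: [0.4752, 0.3068, 0.2105]
orientation: [179.9, -0.1, -81.3]
force: [0.6, 0.2, -2.1]
opening: 0.0401
gripper_force: 30.0
```

{"api": "carry_out", "payload": {
  "rows": [
    [0,0,0.01,0,0,0],
    [0,0,0.02,0,0,0],
    [0,0,0.027,0,0,0],
    [0,0,0.027,0,0,0]
  ]
}}

```text
clock: 8.0
tool_pos: [0.4755, 0.3071, 0.1845]
orientation: [180.0, -0.0, -81.3]
force: [-0.3, 0.5, -2.1]
opening: 0.0402
gripper_force: 30.0
```

{"api": "carry_out", "payload": {
  "rows": [
    [0,0,0,0,0,0],
    [0,0,0,0,0,0],
    [0,0,0,0,0,0],
    [0,0,0,0,0,0]
  ],
  "grip": 0.4
}}

```text
clock: 8.5
tool_pos: [0.4757, 0.3072, 0.1851]
orientation: [-180.0, 0.0, -81.3]
force: [-0.2, 0.4, 0.2]
opening: 0.0614
gripper_force: 0.0
```

{"api": "carry_out", "payload": {
  "rows": [
    [0,0,-0.03,0,0,0],
    [0,0,-0.08,0,0,0],
    [0,0,-0.14,0,0,0],
    [0,0,-0.16,0,0,0],
    [0,0,-0.16,0,0,0]
  ]
}}

```text
clock: 9.12
tool_pos: [0.4761, 0.3077, 0.347]
orientation: [-179.8, 0.1, -81.3]
force: [0.7, 0.2, -0.7]
opening: 0.0615
gripper_force: 0.0
```

```bash
python3 -c "
from h import *
T=pose();np.save('T4.npy',T);print(T[:3,3])
a=snap('top','t4');b=cv2.imread('pics/t4.png')[205:290,140:270]
w=cv2.imread('pics/s0.png')
cv2.imwrite('pics/t4b.png',cv2.resize(b,None,fx=5,fy=5,interpolation=cv2.INTER_CUBIC))
go(.44,.0,.345,-180);go(.474,-.122,.345,-180)
"
```

```text
[0.47609723 0.30765982 0.3470478 ]
row [0.2984, 0.0815, -0.0001, 0.0004, 0.0014, 1.722] n>= 9.2
row [0.4242, 0.0662, -0.0002, 0.0004, 0.0014, 1.722] n>= 9.2
```

{"api": "carry_out", "payload": {
  "rows": [
    [0.1,0.045,0,0,0,0.86],
    [0.1,0.045,0,0,0,0.86],
    [0.1,0.045,0,0,0,0.86],
    [0.1,0.045,0,0,0,0.86],
    [0.1,0.045,0,0,0,0.86],
    [0.1,0.045,0,0,0,1.722],
    [0.1,0.045,0,0,0,1.722],
    [0.1,0.045,0,0,0,1.722]
  ]
}}

```text
clock: 10.18
tool_pos: [0.4457, 0.2012, 0.3434]
orientation: [-179.9, -0.1, -163.2]
force: [0.5, -0.7, 0.1]
opening: 0.0612
gripper_force: 0.0
```

{"api": "carry_out", "payload": {
  "rows": [
    [0,0,0,0,0,0.18],
    [0,0,0,0,0,0.18],
    [0,0,0,0,0,0.18]
  ]
}}

```text
clock: 10.55
tool_pos: [0.446, 0.2014, 0.3442]
orientation: [-180.0, -0.1, -172.9]
force: [0.3, -0.0, 0.2]
opening: 0.0612
gripper_force: 0.0
```

```bash
python3 -c "
from h import *
go(.46,-.12,.345,-180)
"
```

```text
row [0.0257, -0.3207, -0.0005, -0.0008, -0.001, 0.1236] n>= 5.1
```

{"api": "carry_out", "payload": {
  "rows": [
    [0.0257,-0.3207,0,0,0,0.1236],
    [0.0257,-0.3207,0,0,0,0.1236],
    [0.0257,-0.3207,0,0,0,0.1236],
    [0.0257,-0.3207,0,0,0,0.1236],
    [0.0257,-0.3207,0,0,0,0.1236],
    [0.0257,-0.3207,0,0,0,0.1236],
    [0.0257,-0.3207,0,0,0,0.1236],
    [0.0257,-0.3207,0,0,0,0.1236]
  ],
  "grip": 1
}}

```text
clock: 11.55
tool_pos: [0.4591, -0.119, 0.3449]
orientation: [180.0, -0.0, 179.9]
force: [-0.4, 0.4, 0.4]
opening: 0.0879
gripper_force: 0.0
```

```bash
python3 -c "
from h import *
T=pose();np.save('T5.npy',T);print(T[:3,3])
snap('wrist','w5');im=cv2.imread('pics/w5.png');t=cv2.imread('pics/t4.png')[210:285,145:225]
o=np.hstack([cv2.resize(im[110:310,100:460],(540,300),interpolation=cv2.INTER_CUBIC),cv2.resize(t,(260,300))])
cv2.imwrite('pics/w5b.png',o)
"
```

```text
[ 0.45905371 -0.11899435  0.34488911]
```

View pics/w5b.png

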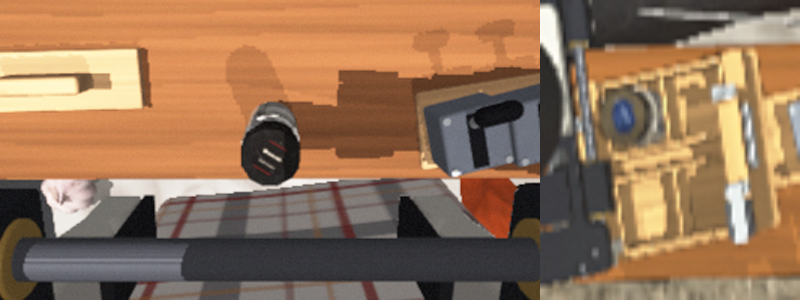

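jarB stands in bay0, and jarA's cap is at (271,156) in the crop.

```bash
python3 -c "
from h import *
T=np.load('T5.npy');P=lambda u,v,z:pix2w('wrist',(u/1.5+100,v/1.5+110),z,T)
print(P(271,156,.205),P(275,102,.1),P(139,48,.112),P(149,105,.112))
a=P(271,156,.205);go(a[0],a[1],.175,-180)
"
```

```text
[ 0.47675211 -0.12092511  0.205     ] [ 0.45934245 -0.11855544  0.1       ] [ 0.41257478 -0.22911139  0.112     ] [ 0.45958176 -0.22442098  0.112     ]
row [-0.0176, -0.0021, 0.1699, 0.0002, 0.0001, -0.0016] n>= 2.7
```

{"api": "carry_out", "payload": {
  "rows": [
    [-0.019,-0.0018,0.06,0,0,0],
    [-0.019,-0.0018,0.11,0,0,0],
    [-0.019,-0.0018,0.15,0,0,0],
    [-0.019,-0.0018,0.17,0,0,0],
    [-0.019,-0.0018,0.17,0,0,0],
    [-0.019,-0.0018,0.17,0,0,0]
  ]
}}

```text
clock: 12.35
tool_pos: [0.4788, -0.1211, 0.1761]
orientation: [-180.0, 0.1, 179.9]
force: [-0.5, 0.4, 0.1]
opening: 0.0877
gripper_force: 0.0
```

{"api": "carry_out", "payload": {
  "rows": [
    [0,0,0,0,0,0],
    [0,0,0,0,0,0],
    [0,0,0,0,0,0],
    [0,0,0,0,0,0],
    [0,0,0,0,0,0],
    [0,0,0,0,0,0]
  ],
  "grip": -1
}}

```text
clock: 13.1
tool_pos: [0.4779, -0.1219, 0.1749]
orientation: [-180.0, -0.0, 179.8]
force: [-0.0, 0.2, -0.4]
opening: 0.0404
gripper_force: 30.0
```

{"api": "carry_out", "payload": {
  "rows": [
    [0,0,-0.06,0,0,0],
    [0,0,-0.12,0,0,0],
    [0,0,-0.16,0,0,0],
    [0,0,-0.17,0,0,0],
    [0,0,-0.17,0,0,0]
  ]
}}

```text
clock: 13.72
tool_pos: [0.4778, -0.1217, 0.3446]
orientation: [180.0, 0.0, 179.8]
force: [-0.4, -0.3, -1.8]
opening: 0.0402
gripper_force: 30.0
```

```bash
python3 -c "
from h import *
go(.43,.20,.345,-180)
"
```

```text
row [0.0491, 0.3215, -0.0002, 0.0005, 0.0, -0.0041] n>= 5.2
```

{"api": "carry_out", "payload": {
  "rows": [
    [0.049,0.3215,0,0,0,0],
    [0.049,0.3215,0,0,0,0],
    [0.049,0.3215,0,0,0,0],
    [0.049,0.3215,0,0,0,0],
    [0.049,0.3215,0,0,0,0],
    [0.049,0.3215,0,0,0,0],
    [0.049,0.3215,0,0,0,0]
  ]
}}

```text
clock: 14.6
tool_pos: [0.4295, 0.2003, 0.3431]
orientation: [-179.9, -0.1, 179.9]
force: [0.4, -0.7, -1.7]
opening: 0.0402
gripper_force: 29.9
```

```bash
python3 -c "
from h import *
go(.4157,.2445,.345,-81)
"
```

```text
row [0.0139, 0.0441, -0.002, 0.0005, -0.0039, -1.7299] n>= 9.3
```

{"api": "carry_out", "payload": {
  "rows": [
    [0.014,0.044,-0.002,0,0,-1.0],
    [0.014,0.044,-0.002,0,0,-1.0],
    [0.014,0.044,-0.002,0,0,-1.0],
    [0.014,0.044,-0.002,0,0,-1.0],
    [0.014,0.044,-0.002,0,0,-1.73],
    [0.014,0.044,-0.002,0,0,-1.73],
    [0.014,0.044,-0.002,0,0,-1.73],
    [0.014,0.044,-0.002,0,0,-1.73]
  ]
}}

```text
clock: 15.6
tool_pos: [0.4166, 0.2422, 0.3461]
orientation: [179.9, -0.1, -94.0]
force: [1.0, 0.0, -0.8]
opening: 0.0401
gripper_force: 29.9
```

```bash
python3 -c "
from h import *
go(.4157,.2445,.245,-81)
"
```

```text
row [-0.0024, 0.001, 0.1011, 0.0011, -0.0011, -0.2277] n>= 1.6
```

{"api": "carry_out", "payload": {
  "rows": [
    [-0.002,0.001,0,0,0,-0.228],
    [-0.002,0.001,0,0,0,-0.228],
    [-0.002,0.001,0.05,0,0,-0.228],
    [-0.002,0.001,0.1,0,0,-0.228],
    [-0.002,0.001,0.1,0,0,-0.228],
    [-0.002,0.001,0.1,0,0,-0.228],
    [-0.002,0.001,0.1,0,0,-0.228],
    [-0.002,0.001,0.1,0,0,-0.228]
  ]
}}

```text
clock: 16.6
tool_pos: [0.4161, 0.2465, 0.2484]
orientation: [-179.9, 0.1, -81.2]
force: [-0.6, 0.5, -1.2]
opening: 0.04
gripper_force: 30.0
```

```bash
python3 -c "
from h import *
go(.4157,.2445,.185,-81)
"
```

```text
row [0.002, 0.0008, 0.0634, -0.0018, 0.0016, -0.0038] n>= 1.0
```

{"api": "carry_out", "payload": {
  "rows": [
    [0.001,0.0005,0,0,0,0],
    [0.001,0.0005,0.012,0,0,0],
    [0.001,0.0005,0.022,0,0,0],
    [0.001,0.0005,0.03,0,0,0],
    [0.001,0.0005,0.03,0,0,0]
  ]
}}

```text
clock: 17.23
tool_pos: [0.4149, 0.2446, 0.216]
orientation: [179.9, -0.1, -81.2]
force: [0.8, 0.4, -1.9]
opening: 0.0406
gripper_force: 30.0
```

{"api": "carry_out", "payload": {
  "rows": [
    [0,0,0.01,0,0,0],
    [0,0,0.02,0,0,0],
    [0,0,0.028,0,0,0],
    [0,0,0.028,0,0,0]
  ]
}}

```text
clock: 17.73
tool_pos: [0.4149, 0.2446, 0.1881]
orientation: [179.9, -0.1, -81.2]
force: [0.1, 0.0, -0.1]
opening: 0.0402
gripper_force: 30.0
```

{"api": "carry_out", "payload": {
  "rows": [
    [0,0,0.002,0,0,0],
    [0,0,0.004,0,0,0],
    [0,0,0.004,0,0,0]
  ]
}}

```text
clock: 18.1
tool_pos: [0.4152, 0.2449, 0.185]
orientation: [-180.0, 0.0, -81.2]
force: [0.2, 0.5, -1.8]
opening: 0.0401
gripper_force: 30.0
```

{"api": "carry_out", "payload": {
  "rows": [
    [0,0,0,0,0,0],
    [0,0,0,0,0,0],
    [0,0,0,0,0,0],
    [0,0,0,0,0,0]
  ],
  "grip": 0.4
}}

```text
clock: 18.6
tool_pos: [0.4153, 0.245, 0.185]
orientation: [-180.0, 0.0, -81.2]
force: [-0.4, -0.4, 0.6]
opening: 0.061
gripper_force: 0.0
```

{"api": "carry_out", "payload": {
  "rows": [
    [0,0,-0.03,0,0,0],
    [0,0,-0.08,0,0,0],
    [0,0,-0.14,0,0,0],
    [0,0,-0.17,0,0,0],
    [0,0,-0.17,0,0,0],
    [0.1,-0.03,-0.17,0,0,0],
    [0.1,-0.03,-0.17,0,0,0],
    [0.1,-0.03,-0.17,0,0,0]
  ]
}}

```text
clock: 19.6
tool_pos: [0.4604, 0.1485, 0.3539]
orientation: [179.9, -0.1, -81.4]
force: [0.1, 0.6, -0.9]
opening: 0.0615
gripper_force: 0.0
```

```bash
python3 -c "
from h import *
go(.41,-.27,.35,-88)
"
```

```text
row [0.4063, 0.1124, 0.0044, 0.0014, -0.001, 0.1152] n>= 6.7
```

{"api": "carry_out", "payload": {
  "rows": [
    [0.01,0.055,0,0,0,0],
    [0.01,0.055,0,0,0,0],
    [0.4063,0.1124,0.0044,0,0,0.115],
    [0.4063,0.1124,0.0044,0,0,0.115],
    [0.4063,0.1124,0.0044,0,0,0.115],
    [0.4063,0.1124,0.0044,0,0,0.115],
    [0.4063,0.1124,0.0044,0,0,0.115],
    [0.4063,0.1124,0.0044,0,0,0.115]
  ],
  "grip": 1
}}

```text
clock: 20.6
tool_pos: [0.4108, -0.2442, 0.3504]
orientation: [-180.0, 0.0, -87.8]
force: [2.5, 0.5, 0.1]
opening: 0.0875
gripper_force: 0.0
```

{"api": "carry_out", "payload": {
  "rows": [
    [0.04,0,0,0,0,0],
    [0.04,0,0,0,0,0],
    [0.04,0,0,0,0,0]
  ]
}}

```text
clock: 20.98
tool_pos: [0.4124, -0.2822, 0.3501]
orientation: [179.9, 0.0, -87.8]
force: [-0.1, 0.8, -0.3]
opening: 0.0875
gripper_force: 0.0
```

```bash
python3 -c "
from h import *
T=pose();np.save('T6.npy',T);print(T.round(4))
snap('wrist','w6');snap('top','t6');im=cv2.imread('pics/w6.png');t=cv2.imread('pics/t6.png')[205:285,140:412]
cv2.imwrite('pics/w6b.png',np.vstack([cv2.resize(im[:,:],(560,365)),cv2.resize(t,(560,165))]))
"
```

```text
[[ 3.780e-02 -9.993e-01 -1.200e-03  4.124e-01]
 [-9.993e-01 -3.780e-02  6.000e-04 -2.822e-01]
 [-6.000e-04  1.100e-03 -1.000e+00  3.501e-01]
 [ 0.000e+00  0.000e+00  0.000e+00  1.000e+00]]
```

View pics/w6b.png

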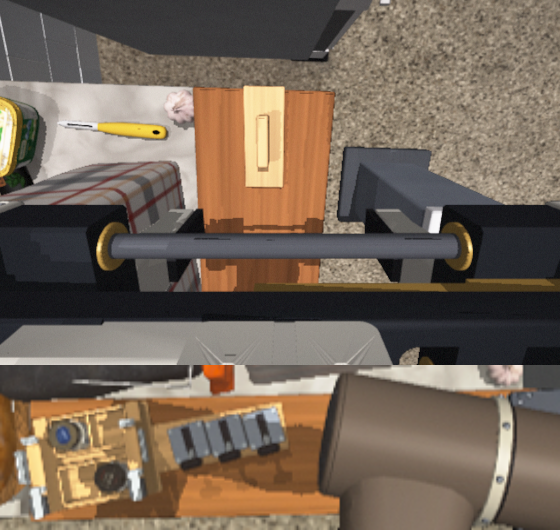

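Both jars stand in their bays. The bar's corners are (244,87), (284,88), (283,187) and (245,187), and its grip top is near (264,142).

```bash
python3 -c "
from h import *
T=np.load('T6.npy');P=lambda u,v,z:pix2w('wrist',(u,v*420/365),z,T)
for q in [(244,87),(284,88),(283,187),(245,187)]:print(P(*q,.112))
print(P(264,142,.146), P(264,115,.146),P(264,170,.146))
go(.438,-.305,.20,-88.3)
"
```

```text
[ 0.46394179 -0.37411607  0.112     ]
[ 0.41611676 -0.37462616  0.112     ]
[ 0.41205161 -0.23233471  0.112     ]
[ 0.46204126 -0.23045862  0.112     ]
[ 0.43650977 -0.30396909  0.146     ] [ 0.43723832 -0.3387639   0.146     ] [ 0.43571281 -0.26590729  0.146     ]
row [0.0245, -0.0245, 0.1507, -0.0, 0.0002, 0.0098] n>= 2.5
```

```bash
python3 -c "
from h import *
go(.4378,-.3035,.118,-88.8)
"
```

```text
row [0.023, -0.0243, 0.2327, -0.0, 0.0002, 0.0186] n>= 3.8
```

{"api": "carry_out", "payload": {
  "rows": [
    [0.023,-0.0243,0.05,0,0,0.0186],
    [0.023,-0.0243,0.1,0,0,0.0186],
    [0.023,-0.0243,0.15,0,0,0.0186],
    [0.023,-0.0243,0.19,0,0,0.0186],
    [0.023,-0.0243,0.22,0,0,0.0186],
    [0.023,-0.0243,0.23,0,0,0.0186],
    [0.023,-0.0243,0.232,0,0,0.0186],
    [0.023,-0.0243,0.232,0,0,0.0186]
  ]
}}

```text
clock: 22.08
tool_pos: [0.4384, -0.3046, 0.1201]
orientation: [-179.9, -0.0, -88.8]
force: [1.2, -0.3, -0.3]
opening: 0.0876
gripper_force: 0.0
```

{"api": "carry_out", "payload": {
  "rows": [
    [0,0,0,0,0,0],
    [0,0,0,0,0,0],
    [0,0,0,0,0,0],
    [0,0,0,0,0,0],
    [0,0,0,0,0,0],
    [0,0,0,0,0,0],
    [0,0,0,0,0,0],
    [0,0,0,0,0,0]
  ],
  "grip": -1
}}

```text
clock: 23.08
tool_pos: [0.4378, -0.3046, 0.1189]
orientation: [-180.0, -0.0, -88.9]
force: [0.3, -0.6, -1.3]
opening: 0.0139
gripper_force: 30.0
```

{"api": "carry_out", "payload": {
  "rows": [
    [0,0,-0.05,0,0,0],
    [0,0,-0.1,0,0,0],
    [0,0,-0.16,0,0,0],
    [0,0,-0.22,0,0,0],
    [0,0,-0.232,0,0,0],
    [0,0,-0.232,0,0,0],
    [0,0,-0.232,0,0,0]
  ]
}}

```text
clock: 23.95
tool_pos: [0.4367, -0.304, 0.3485]
orientation: [179.8, 0.1, -88.9]
force: [-0.1, 0.3, -3.5]
opening: 0.0134
gripper_force: 30.0
```

```bash
python3 -c "
from h import *
go(.42,.15,.35,-81)
"
```

```text
row [-0.4543, 0.0079, -0.0007, 0.0033, 0.0021, -0.1376] n>= 7.3
```

{"api": "carry_out", "payload": {
  "rows": [
    [0,0.02,0,0,0,0],
    [-0.4543,0.02,0,0,0,-0.05],
    [-0.4543,0.02,0,0,0,-0.05],
    [-0.4543,0.02,0,0,0,-0.05],
    [-0.4543,0.02,0,0,0,-0.05],
    [-0.4543,0.02,0,0,0,-0.05],
    [-0.4543,0.02,0,0,0,-0.1376],
    [-0.4543,0.02,0,0,0,-0.1376]
  ]
}}

```text
clock: 24.95
tool_pos: [0.4076, 0.1337, 0.3502]
orientation: [180.0, -0.0, -80.9]
force: [3.3, -0.8, -1.9]
opening: 0.0136
gripper_force: 30.0
```

```bash
python3 -c "
from h import *
go(.4467,.2745,.31,-81)
"
```

```text
row [-0.1329, -0.0609, 0.0401, 0.0005, -0.0003, 0.0017] n>= 2.4
```

{"api": "carry_out", "payload": {
  "rows": [
    [-0.133,-0.061,0,0,0,0],
    [-0.133,-0.061,0,0,0,0],
    [-0.133,-0.061,0,0,0,0],
    [-0.133,-0.061,0.04,0,0,0],
    [-0.133,-0.061,0.04,0,0,0],
    [-0.133,-0.061,0.04,0,0,0],
    [-0.133,-0.061,0.04,0,0,0]
  ]
}}

```text
clock: 25.82
tool_pos: [0.4489, 0.2732, 0.3126]
orientation: [-179.9, 0.1, -81.0]
force: [0.1, 0.2, -1.6]
opening: 0.014
gripper_force: 30.0
```

```bash
python3 -c "
from h import *
T=pose();np.save('T7.npy',T);print(T.round(4))
snap('wrist','w7');im=cv2.imread('pics/w7.png')
cv2.imwrite('pics/w7b.png',cv2.resize(im[40:340,80:480],(800,600),interpolation=cv2.INTER_CUBIC))
"
```

```text
[[ 0.1561 -0.9877  0.002   0.4489]
 [-0.9877 -0.1561  0.0017  0.2732]
 [-0.0014 -0.0022 -1.      0.3126]
 [ 0.      0.      0.      1.    ]]
```

View pics/w7b.png

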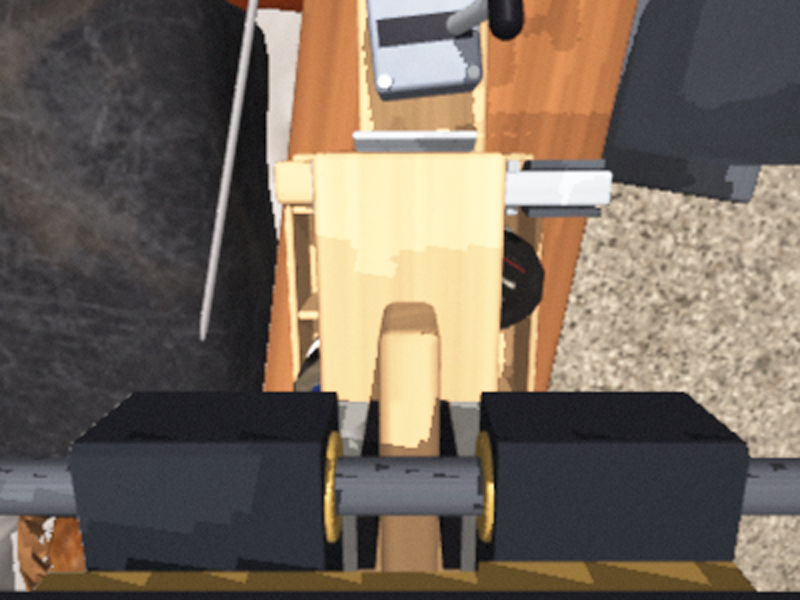

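The bar's end edge is at v≈153, u=314–504. The right stop plate is at u=355–475, v=132–150, and the right bolt is at u=510–610, v≈187.

```bash
python3 -c "
from h import *
T=np.load('T7.npy');th=np.radians(9);c,s=np.cos(th),np.sin(th);O=np.array([.4467,.2765])
def P(u,v,z):
    p=pix2w('wrist',(u/2+80,v/2+40),z,T)[:2]-O; return (np.array([c*p[0]+s*p[1],-s*p[0]+c*p[1]])*1000).round(1)
print('rack mm: bar corners',P(314,153,.3057),P(504,153,.3057),'low',P(322,400,.3057),P(500,400,.3057))
for z in(.221,.234):print(z,'plate',P(355,132,z),P(475,132,z),P(355,152,z),P(475,152,z))
print('bolt',P(510,187,.242),P(610,187,.242),P(560,172,.242),P(560,203,.242))
print('post left(back) end',P(277,165,.221),P(277,203,.221))
print('grip -135', P(492,15,.197),'housing',P(380,95,.152),P(480,80,.152))
t=T[:2,3]-O;print('tcp',c*t[0]+s*t[1],-s*t[0]+c*t[1])
"
```

```text
rack mm: bar corners [ 25.9 -75.5] [-21.9 -75.5] low [26.3 -9.2] [-23.4  -9.2]
0.221 plate [ 22.5 -84.2] [-22.9 -84.2] [ 22.6 -77. ] [-23.1 -77. ]
0.234 plate [ 21.4 -83.7] [-21.6 -83.7] [ 21.6 -76.8] [-21.8 -76.8]
bolt [-33.7 -64.8] [-69.1 -64.8] [-51.1 -69.9] [-51.7 -59.2]
post left(back) end [ 52.6 -72.2] [ 53.4 -57.9]
grip -135 [ -30.8 -129.4] housing [  15.9 -104. ] [ -31.5 -110.6]
tcp 0.001665288980935065 -0.0035904319234480757
```

```bash
python3 -c "
from h import *
go(.4466,.2769,.262,-81)
"
```

```text
row [-0.0039, 0.0017, 0.0504, -0.002, 0.0014, -0.0003] n>= 0.8
```

{"api": "carry_out", "payload": {
  "rows": [
    [-0.004,0.0017,0,0,0,0],
    [-0.004,0.0017,0.02,0,0,0],
    [-0.004,0.0017,0.04,0,0,0],
    [-0.004,0.0017,0.046,0,0,0],
    [-0.004,0.0017,0.046,0,0,0],
    [-0.004,0.0017,0.046,0,0,0]
  ]
}}

```text
clock: 26.62
tool_pos: [0.4465, 0.2774, 0.2658]
orientation: [-179.9, 0.0, -81.0]
force: [0.1, -0.6, -2.1]
opening: 0.014
gripper_force: 30.0
```

```bash
python3 -c "
from h import *
go(.4466,.2769,.24,-81)
"
```

```text
row [0.0005, -0.0, 0.0258, -0.0012, 0.0007, 0.0003] n>= 0.4
```

{"api": "carry_out", "payload": {
  "rows": [
    [0,0,0.006,0,0,0],
    [0,0,0.012,0,0,0],
    [0,0,0.018,0,0,0],
    [0,0,0.021,0,0,0],
    [0,0,0.021,0,0,0]
  ]
}}

```text
clock: 27.25
tool_pos: [0.446, 0.2769, 0.2435]
orientation: [180.0, -0.0, -81.0]
force: [1.0, -1.0, -2.4]
opening: 0.0141
gripper_force: 30.0
```

{"api": "carry_out", "payload": {
  "rows": [
    [0,0,0.002,0,0,0],
    [0,0,0.004,0,0,0],
    [0,0,0.004,0,0,0]
  ]
}}

```text
clock: 27.62
tool_pos: [0.4461, 0.2771, 0.2399]
orientation: [-180.0, 0.0, -81.0]
force: [0.3, 0.4, -2.0]
opening: 0.0139
gripper_force: 30.0
```

{"api": "carry_out", "payload": {
  "rows": [
    [0,0,0.001,0,0,0],
    [0,0,0.0015,0,0,0],
    [0,0,0.0015,0,0,0]
  ]
}}

```text
clock: 28.0
tool_pos: [0.4461, 0.2771, 0.2398]
orientation: [-179.9, 0.0, -81.0]
force: [-4.9, -1.8, 8.0]
opening: 0.0137
gripper_force: 30.0
```

{"api": "carry_out", "payload": {
  "rows": [
    [0,0,0,0,0,0],
    [0,0,0,0,0,0],
    [0,0,0,0,0,0],
    [0,0,0,0,0,0]
  ],
  "grip": 0.2
}}

```text
clock: 28.5
tool_pos: [0.4461, 0.2771, 0.2382]
orientation: [180.0, -0.0, -81.0]
force: [-0.2, -0.3, -0.2]
opening: 0.0481
gripper_force: 0.0
```

{"api": "carry_out", "payload": {
  "rows": [
    [0,0,-0.03,0,0,0],
    [0,0,-0.07,0,0,0],
    [0,0,-0.11,0,0,0],
    [0,0,-0.11,0,0,0],
    [0,0,-0.11,0,0,0]
  ]
}}

```text
clock: 29.12
tool_pos: [0.4458, 0.277, 0.3478]
orientation: [180.0, 0.0, -81.0]
force: [0.0, -0.3, -0.4]
opening: 0.0526
gripper_force: 0.0
```

```bash
python3 -c "
from h import *
T=pose();np.save('T8.npy',T);print(T[:3,3])
snap('wrist','w8');im=cv2.imread('pics/w8.png')
cv2.imwrite('pics/w8b.png',cv2.resize(im[40:340,80:480],(800,600),interpolation=cv2.INTER_CUBIC))
go(.40,.14,.35,-171)
"
```

```text
[0.44582143 0.2769618  0.34783998]
row [0.128, 0.0665, -0.0025, 0.0005, -0.0015, 1.5709] n>= 8.4
```

View pics/w8b.png

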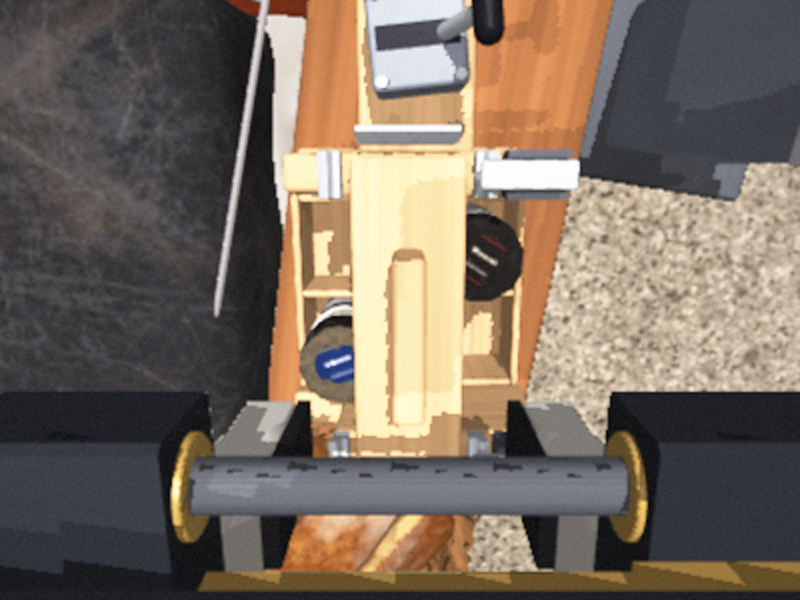

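The bar is seated between the cheeks, and both jars stand in their bays. Next come the levers.

```bash
cat >> h.py <<'E'
O=np.array([.4465,.278]);th=np.radians(9);c9,s9=np.cos(th),np.sin(th)
def r2w(x,y): return O[0]+c9*x-s9*y,O[1]+s9*x+c9*y
def w2r(p): d=np.array(p[:2])-O; return np.array([c9*d[0]+s9*d[1],-s9*d[0]+c9*d[1]]).round(4)
def gor(x,y,z,yaw): go(*r2w(x,y),z,yaw)
def where(): o=telemetry.get_obs(); print('rack',w2r(o['tool_pos']),'z',o['tool_pos'][2].round(4),'F',np.round(o['force'],1))
E
python3 -c "
from h import *
T=np.load('T8.npy')
for q in [(352,155),(465,155)]:print('bar end',w2r(pix2w('wrist',(q[0]/2+80,q[1]/2+40),.233,T)))
for q in [(358,400),(462,400)]:print('bar far',w2r(pix2w('wrist',(q[0]/2+80,q[1]/2+40),.233,T)))
for q in [(408,253),(408,425)]:print('grip',w2r(pix2w('wrist',(q[0]/2+80,q[1]/2+40),.267,T)))
T=np.load('T1.npy')
print(pix2w('wrist',(560*.7,200*.7),.1,T))
gor(-.09,-.142,.35,-171)
"
```

```text
bar end [ 0.0231 -0.0736]
bar end [-0.0241 -0.0736]
bar far [0.0229 0.0355]
bar far [-0.0253  0.0356]
grip [-0.0003 -0.0374]
grip [-0.0003  0.0332]
[ 0.35337509 -0.08094831  0.1       ]
row [0.141, 0.089, -0.0024, 0.0005, -0.0015, 1.5709] n>= 8.4
```

{"api": "carry_out", "payload": {
  "rows": [
    [0.141,0.089,0,0,0,0.8],
    [0.141,0.089,0,0,0,0.8],
    [0.141,0.089,0,0,0,0.8],
    [0.141,0.089,0,0,0,0.8],
    [0.141,0.089,0,0,0,1.571],
    [0.141,0.089,0,0,0,1.571],
    [0.141,0.089,0,0,0,1.571],
    [0.141,0.089,0,0,0,1.571]
  ],
  "grip": -1
}}

```text
clock: 30.18
tool_pos: [0.3799, 0.1236, 0.3473]
orientation: [-179.9, -0.1, -167.3]
force: [0.3, 0.5, -0.4]
opening: 0.0005
gripper_force: 0.0
```

{"api": "carry_out", "payload": {
  "rows": [
    [0,0,0,0,0,0.1],
    [0,0,0,0,0,0.1]
  ]
}}

```text
clock: 30.42
tool_pos: [0.3799, 0.1236, 0.3475]
orientation: [-179.9, -0.1, -172.6]
force: [0.1, -0.1, 0.1]
opening: 0.0
gripper_force: 0.0
```

```bash
python3 -c "
from h import *
where();gor(-.075,-.142,.187,-171)"
```

```text
rack [-0.0899 -0.1421] z 0.3475 F [ 0.1 -0.1  0.1]
row [-0.0151, 0.0006, 0.1605, -0.0009, -0.0014, -0.0283] n>= 2.6
```

{"api": "carry_out", "payload": {
  "rows": [
    [-0.01,0,0.06,0,0,-0.028],
    [-0.01,0,0.11,0,0,-0.028],
    [-0.01,0,0.15,0,0,-0.028],
    [-0.01,0,0.16,0,0,-0.028],
    [-0.01,0,0.16,0,0,-0.028]
  ]
}}

```text
clock: 31.05
tool_pos: [0.3904, 0.1251, 0.1887]
orientation: [-180.0, -0.0, -171.0]
force: [0.9, 0.2, 0.4]
opening: 0.0004
gripper_force: 0.0
```

{"api": "carry_out", "payload": {
  "rows": [
    [-0.006,0,0,0,0,0],
    [-0.012,0,0,0,0,0],
    [-0.018,0,0,0,0,0],
    [-0.022,0,0,0,0,0],
    [-0.025,0,0,0,0,0],
    [-0.027,0,0,0,0,0],
    [-0.027,0,0,0,0,0]
  ]
}}

```text
clock: 31.92
tool_pos: [0.4165, 0.1291, 0.1882]
orientation: [-180.0, -0.0, -171.1]
force: [-3.6, -0.8, 2.3]
opening: 0.0002
gripper_force: 1.8
```

```bash
python3 -c "
from h import *
where()"
```

```text
rack [-0.053  -0.1424] z 0.1882 F [-3.6 -0.8  2.3]
```

Contact came at x≈-0.053, as predicted. I'll advance in small steps.

{"api": "carry_out", "payload": {
  "rows": [
    [-0.001,0,0,0,0,0],
    [-0.002,0,0,0,0,0],
    [-0.004,0,0,0,0,0],
    [-0.004,0,0,0,0,0]
  ]
}}

```text
clock: 32.42
tool_pos: [0.4195, 0.1294, 0.1883]
orientation: [-180.0, -0.1, -171.1]
force: [-9.7, -0.5, 7.9]
opening: 0.0005
gripper_force: 5.1
```

{"api": "carry_out", "payload": {
  "rows": [
    [-0.001,0,0,0,0,0],
    [-0.002,0,0,0,0,0],
    [-0.003,0,0,0,0,0],
    [-0.003,0,0,0,0,0]
  ]
}}

```text
clock: 32.92
tool_pos: [0.4211, 0.1294, 0.1882]
orientation: [-180.0, -0.3, -171.1]
force: [-17.3, -0.4, 14.1]
opening: 0.0005
gripper_force: 8.7
```

Resistance rises well above 3 N after about 5 mm, so this lever is blocked. I'll back off and try the middle one.

{"api": "carry_out", "payload": {
  "rows": [
    [0.005,0,0,0,0,0],
    [0.02,0,0,0,0,0],
    [0.03,-0.049,0,0,0,0],
    [0.03,-0.049,0,0,0,0],
    [0.03,-0.049,0,0,0,0]
  ]
}}

```text
clock: 33.55
tool_pos: [0.4018, 0.0774, 0.1887]
orientation: [180.0, 0.1, -171.1]
force: [0.6, -0.4, -0.2]
opening: 0.0003
gripper_force: 0.0
```

```bash
python3 -c "
from h import *
where();gor(-.053,-.190,.187,-171)"
```

```text
rack [-0.0755 -0.1911] z 0.1887 F [ 0.6 -0.4 -0.2]
row [-0.0225, 0.0011, 0.0017, 0.0005, 0.0014, -0.0017] n>= 0.4
```

{"api": "carry_out", "payload": {
  "rows": [
    [-0.008,0,0,0,0,0],
    [-0.016,0,0,0,0,0],
    [-0.022,0,0,0,0,0],
    [-0.025,0,0,0,0,0],
    [-0.027,0,0,0,0,0],
    [-0.028,0,0,0,0,0],
    [-0.028,0,0,0,0,0]
  ]
}}

```text
clock: 34.42
tool_pos: [0.4293, 0.0817, 0.1884]
orientation: [180.0, 0.0, -171.1]
force: [-2.5, 0.2, 1.4]
opening: 0.0003
gripper_force: 1.6
```

{"api": "carry_out", "payload": {
  "rows": [
    [-0.001,0,0,0,0,0],
    [-0.002,0,0,0,0,0],
    [-0.003,0,0,0,0,0],
    [-0.003,0,0,0,0,0]
  ]
}}

```text
clock: 34.92
tool_pos: [0.4325, 0.0822, 0.1883]
orientation: [-180.0, 0.0, -171.1]
force: [-2.6, -0.4, 1.7]
opening: 0.0006
gripper_force: 1.4
```

{"api": "carry_out", "payload": {
  "rows": [
    [-0.001,0,0,0,0,0],
    [-0.002,0,0,0,0,0],
    [-0.004,0,0,0,0,0],
    [-0.004,0,0,0,0,0]
  ]
}}

```text
clock: 35.42
tool_pos: [0.4366, 0.0828, 0.1883]
orientation: [-180.0, 0.0, -171.1]
force: [-2.1, 0.5, 1.7]
opening: 0.0004
gripper_force: 1.0
```

{"api": "carry_out", "payload": {
  "rows": [
    [-0.001,0,0,0,0,0],
    [-0.002,0,0,0,0,0],
    [-0.004,0,0,0,0,0],
    [-0.004,0,0,0,0,0]
  ]
}}

```text
clock: 35.92
tool_pos: [0.4405, 0.0835, 0.1884]
orientation: [180.0, 0.0, -171.1]
force: [-1.6, -0.0, 1.1]
opening: 0.0002
gripper_force: 0.9
```

```bash
python3 -c "
from h import *
where()"
```

```text
rack [-0.0364 -0.1912] z 0.1884 F [-1.6 -0.   1.1]
```

The middle lever is free, so I'll throw it fully.

{"api": "carry_out", "payload": {
  "rows": [
    [-0.006,0,0,0,0,0],
    [-0.012,0,0,0,0,0],
    [-0.018,0,0,0,0,0],
    [-0.024,0,0,0,0,0],
    [-0.03,0,0,0,0,0],
    [-0.035,0,0,0,0,0],
    [-0.038,0,0,0,0,0],
    [-0.038,0,0,0,0,0]
  ]
}}

```text
clock: 36.92
tool_pos: [0.4779, 0.0891, 0.1882]
orientation: [-180.0, -0.0, -171.1]
force: [-1.6, -0.5, -1.4]
opening: 0.0007
gripper_force: 0.9
```

{"api": "carry_out", "payload": {
  "rows": [
    [-0.002,0,0,0,0,0],
    [-0.004,0,0,0,0,0],
    [-0.006,0,0,0,0,0],
    [-0.006,0,0,0,0,0]
  ]
}}

```text
clock: 37.42
tool_pos: [0.4834, 0.0901, 0.1882]
orientation: [-180.0, -0.1, -171.1]
force: [-3.8, -0.6, -1.0]
opening: 0.0007
gripper_force: 2.4
```

```bash
python3 -c "
from h import *
where()"
```

```text
rack [ 0.0071 -0.1913] z 0.1882 F [-3.8 -0.6 -1. ]
```

{"api": "carry_out", "payload": {
  "rows": [
    [-0.001,0,0,0,0,0],
    [-0.002,0,0,0,0,0],
    [-0.003,0,0,0,0,0],
    [-0.003,0,0,0,0,0]
  ]
}}

```text
clock: 37.92
tool_pos: [0.4839, 0.0901, 0.188]
orientation: [-180.0, -0.3, -171.1]
force: [-15.9, 0.3, 6.4]
opening: 0.0004
gripper_force: 7.7
```

{"api": "carry_out", "payload": {
  "rows": [
    [-0.001,0,0,0,0,0],
    [-0.002,0,0,0,0,0],
    [-0.002,0,0,0,0,0]
  ]
}}

```text
clock: 38.3
tool_pos: [0.4843, 0.09, 0.1879]
orientation: [-180.0, -0.5, -171.1]
force: [-22.9, 3.0, 11.3]
opening: 0.0003
gripper_force: 11.5
```

```bash
python3 -c "
from h import *
where()"
```

```text
rack [ 0.0079 -0.1916] z 0.1879 F [-22.9   3.   11.3]
```

The middle lever is at its end stop. I'll back out and try the left one again.

{"api": "carry_out", "payload": {
  "rows": [
    [0.02,0,0,0,0,0],
    [0.06,0,0,0,0,0],
    [0.088,0,0,0,0,0],
    [0.088,0.049,0,0,0,0],
    [0.088,0.049,0,0,0,0],
    [0.088,0.049,0,0,0,0]
  ]
}}

```text
clock: 39.05
tool_pos: [0.3949, 0.1264, 0.189]
orientation: [180.0, 0.1, -171.0]
force: [-1.0, 0.3, 0.7]
opening: 0.0006
gripper_force: 0.0
```

```bash
python3 -c "
from h import *
where();gor(-.053,-.142,.188,-171)"
```

```text
rack [-0.0747 -0.1417] z 0.189 F [-1.   0.3  0.7]
row [-0.0217, -0.0003, 0.001, 0.0007, 0.002, 0.0002] n>= 0.3
```

{"api": "carry_out", "payload": {
  "rows": [
    [-0.008,0,0,0,0,0],
    [-0.016,0,0,0,0,0],
    [-0.02,0,0,0,0,0],
    [-0.024,0,0,0,0,0],
    [-0.026,0,0,0,0,0],
    [-0.028,0,0,0,0,0],
    [-0.028,0,0,0,0,0]
  ]
}}

```text
clock: 39.92
tool_pos: [0.4198, 0.1293, 0.1881]
orientation: [-180.0, -0.2, -171.1]
force: [-11.5, 0.9, 8.4]
opening: 0.0003
gripper_force: 5.5
```

{"api": "carry_out", "payload": {
  "rows": [
    [-0.001,0,0,0,0,0],
    [-0.002,0,0,0,0,0],
    [-0.003,0,0,0,0,0],
    [-0.003,0,0,0,0,0]
  ]
}}

```text
clock: 40.42
tool_pos: [0.4214, 0.1293, 0.1881]
orientation: [-179.9, -0.4, -171.1]
force: [-19.0, 0.5, 15.2]
opening: 0.0004
gripper_force: 9.4
```

It stops in the same place, so it is still blocked. The right lever is next, with the tool turned to keep clear of the bag.

{"api": "carry_out", "payload": {
  "rows": [
    [0.01,0,0,0,0,0],
    [0.035,0,0,0,0,0],
    [0.045,0,0,0,0,0],
    [0.045,0,0,0,0,0]
  ]
}}

```text
clock: 40.92
tool_pos: [0.3803, 0.1238, 0.1887]
orientation: [180.0, 0.1, -171.0]
force: [0.0, -0.7, 0.1]
opening: 0.0006
gripper_force: 0.0
```

```bash
python3 -c "
from h import *
where();gor(-.078,-.243,.188,180)"
```

```text
rack [-0.0895 -0.1419] z 0.1887 F [ 0.  -0.7  0.1]
row [-0.0115, -0.1011, 0.0007, 0.0008, 0.0012, 0.157] n>= 1.6
```

{"api": "carry_out", "payload": {
  "rows": [
    [-0.0115,-0.101,0,0,0,0.157],
    [-0.0115,-0.101,0,0,0,0.157],
    [-0.0115,-0.101,0,0,0,0.157],
    [-0.0115,-0.101,0,0,0,0.157]
  ]
}}

```text
clock: 41.42
tool_pos: [0.4079, 0.0256, 0.1883]
orientation: [-180.0, 0.0, 179.9]
force: [0.8, 0.2, -0.6]
opening: 0.0002
gripper_force: 0.0
```

```bash
python3 -c "
from h import *
where();gor(-.053,-.243,.188,180);gor(-.03,-.243,.188,180);gor(.004,-.243,.188,180)"
```

```text
rack [-0.0776 -0.2432] z 0.1883 F [ 0.8  0.2 -0.6]
row [-0.0243, 0.0041, 0.0003, -0.0001, 0.0, -0.002] n>= 0.4
row [-0.047, 0.0078, 0.0003, -0.0001, 0.0, -0.002] n>= 0.8
row [-0.0806, 0.0131, 0.0003, -0.0001, 0.0, -0.002] n>= 1.3
```

{"api": "carry_out", "payload": {
  "rows": [
    [-0.008,0.0013,0,0,0,0],
    [-0.016,0.0027,0,0,0,0],
    [-0.02,0.0033,0,0,0,0],
    [-0.023,0.0038,0,0,0,0],
    [-0.025,0.004,0,0,0,0],
    [-0.027,0.0045,0,0,0,0],
    [-0.027,0.0045,0,0,0,0]
  ]
}}

```text
clock: 42.3
tool_pos: [0.4334, 0.0298, 0.1883]
orientation: [-180.0, -0.1, 179.9]
force: [-5.4, -0.2, 5.0]
opening: 0.0002
gripper_force: 2.4
```

{"api": "carry_out", "payload": {
  "rows": [
    [-0.001,0,0,0,0,0],
    [-0.002,0,0,0,0,0],
    [-0.003,0.0005,0,0,0,0],
    [-0.003,0.0005,0,0,0,0]
  ]
}}

```text
clock: 42.8
tool_pos: [0.4365, 0.0302, 0.1883]
orientation: [-180.0, -0.1, 179.9]
force: [-4.5, 0.5, 4.6]
opening: 0.0003
gripper_force: 2.6
```

Force is steady, so this lever seems free. I'll continue.

{"api": "carry_out", "payload": {
  "rows": [
    [-0.001,0,0,0,0,0],
    [-0.002,0.0003,0,0,0,0],
    [-0.004,0.0006,0,0,0,0],
    [-0.004,0.0006,0,0,0,0]
  ]
}}

```text
clock: 43.3
tool_pos: [0.4408, 0.031, 0.1883]
orientation: [-180.0, -0.0, 179.9]
force: [-3.7, 0.1, 3.4]
opening: 0.0002
gripper_force: 2.3
```

{"api": "carry_out", "payload": {
  "rows": [
    [-0.001,0,0,0,0,0],
    [-0.002,0.0003,0,0,0,0],
    [-0.004,0.0006,0,0,0,0],
    [-0.004,0.0006,0,0,0,0]
  ]
}}

```text
clock: 43.8
tool_pos: [0.4455, 0.0318, 0.1883]
orientation: [-180.0, 0.0, 179.9]
force: [-2.4, -0.8, 2.5]
opening: 0.0
gripper_force: 1.8
```

```bash
python3 -c "
from h import *
where();gor(.0,-.243,.188,180)"
```

```text
rack [-0.0395 -0.243 ] z 0.1883 F [-2.4 -0.8  2.5]
row [-0.039, 0.0062, 0.0003, -0.0, 0.0001, -0.001] n>= 0.6
```

{"api": "carry_out", "payload": {
  "rows": [
    [-0.006,0.001,0,0,0,0],
    [-0.012,0.002,0,0,0,0],
    [-0.018,0.003,0,0,0,0],
    [-0.024,0.004,0,0,0,0],
    [-0.03,0.005,0,0,0,0],
    [-0.036,0.0058,0,0,0,0],
    [-0.039,0.0062,0,0,0,0],
    [-0.039,0.0062,0,0,0,0]
  ]
}}

```text
clock: 44.8
tool_pos: [0.4843, 0.0376, 0.188]
orientation: [-180.0, -0.0, 179.9]
force: [-2.0, -1.3, -2.2]
opening: 0.0002
gripper_force: 1.1
```

{"api": "carry_out", "payload": {
  "rows": [
    [-0.002,0,0,0,0,0],
    [-0.003,0.0003,0,0,0,0],
    [-0.004,0.0006,0,0,0,0],
    [-0.004,0.0006,0,0,0,0]
  ]
}}

```text
clock: 45.3
tool_pos: [0.4884, 0.0384, 0.1884]
orientation: [-180.0, 0.0, 179.9]
force: [-2.2, 0.1, -2.8]
opening: 0.0005
gripper_force: 1.3
```

{"api": "carry_out", "payload": {
  "rows": [
    [-0.001,0,0,0,0,0],
    [-0.002,0.0003,0,0,0,0],
    [-0.003,0.0006,0,0,0,0],
    [-0.003,0.0006,0,0,0,0]
  ]
}}

```text
clock: 45.8
tool_pos: [0.49, 0.0386, 0.188]
orientation: [-180.0, -0.2, 179.9]
force: [-8.0, -0.5, 0.7]
opening: 0.0007
gripper_force: 4.1
```

```bash
python3 -c "
from h import *
where()"
```

```text
rack [ 0.0055 -0.2432] z 0.188 F [-8.  -0.5  0.7]
```

{"api": "carry_out", "payload": {
  "rows": [
    [-0.001,0,0,0,0,0],
    [-0.002,0,0,0,0,0],
    [-0.003,0,0,0,0,0],
    [-0.003,0,0,0,0,0]
  ]
}}

```text
clock: 46.3
tool_pos: [0.4907, 0.0385, 0.1878]
orientation: [-179.9, -0.4, 179.9]
force: [-17.9, 1.5, 7.0]
opening: 0.0005
gripper_force: 9.1
```

{"api": "carry_out", "payload": {
  "rows": [
    [0.02,0,0,0,0,0],
    [0.06,0,0,0,0,0],
    [0.1,0,0,0,0,0],
    [0.1,0,0,0,0,0]
  ]
}}

```text
clock: 46.8
tool_pos: [0.394, 0.0396, 0.1896]
orientation: [179.9, 0.2, -180.0]
force: [0.3, 0.2, -0.0]
opening: 0.0004
gripper_force: 0.0
```

```bash
python3 -c "
from h import *
where();gor(-.075,-.142,.188,-171)"
```

```text
rack [-0.0892 -0.2273] z 0.1896 F [ 0.3  0.2 -0. ]
row [-0.0007, 0.0864, 0.0018, 0.002, 0.0042, -0.1566] n>= 1.4
```

{"api": "carry_out", "payload": {
  "rows": [
    [0.01,0.0864,0.001,0,0,-0.1566],
    [0.01,0.0864,0.001,0,0,-0.1566],
    [0,0.0864,0.001,0,0,-0.1566],
    [0,0.0864,0.001,0,0,-0.1566]
  ]
}}

```text
clock: 47.3
tool_pos: [0.3958, 0.1261, 0.1876]
orientation: [180.0, 0.1, -171.1]
force: [0.4, 0.0, 0.4]
opening: 0.0005
gripper_force: 0.0
```

{"api": "carry_out", "payload": {
  "rows": [
    [-0.008,0,0,0,0,0],
    [-0.016,0,0,0,0,0],
    [-0.02,0,0,0,0,0],
    [-0.024,0,0,0,0,0],
    [-0.026,0,0,0,0,0],
    [-0.028,0,0,0,0,0],
    [-0.028,0,0,0,0,0]
  ]
}}

```text
clock: 48.18
tool_pos: [0.422, 0.1298, 0.1874]
orientation: [-180.0, -0.0, -171.1]
force: [-3.4, -0.2, 3.4]
opening: 0.0005
gripper_force: 1.5
```

{"api": "carry_out", "payload": {
  "rows": [
    [-0.001,0,0,0,0,0],
    [-0.002,0,0,0,0,0],
    [-0.003,0,0,0,0,0],
    [-0.003,0,0,0,0,0]
  ]
}}

```text
clock: 48.68
tool_pos: [0.4252, 0.1305, 0.1873]
orientation: [180.0, 0.0, -171.1]
force: [-3.1, 0.6, 2.9]
opening: 0.0001
gripper_force: 1.5
```

```bash
python3 -c "
from h import *
where()"
```

```text
rack [-0.0441 -0.1423] z 0.1873 F [-3.1  0.6  2.9]
```

The left lever now moves freely.

{"api": "carry_out", "payload": {
  "rows": [
    [-0.002,0,0,0,0,0],
    [-0.004,0,0,0,0,0],
    [-0.006,0,0,0,0,0],
    [-0.006,0,0,0,0,0]
  ]
}}

```text
clock: 49.18
tool_pos: [0.4313, 0.1314, 0.1873]
orientation: [-180.0, 0.0, -171.1]
force: [-1.8, 0.0, 1.4]
opening: 0.0006
gripper_force: 0.9
```

{"api": "carry_out", "payload": {
  "rows": [
    [-0.006,0,0,0,0,0],
    [-0.012,0,0,0,0,0],
    [-0.018,0,0,0,0,0],
    [-0.024,0,0,0,0,0],
    [-0.03,0,0,0,0,0],
    [-0.036,0,0,0,0,0],
    [-0.04,0,0,0,0,0],
    [-0.04,0,0,0,0,0]
  ]
}}

```text
clock: 50.18
tool_pos: [0.4707, 0.1373, 0.1871]
orientation: [-180.0, -0.0, -171.1]
force: [-1.6, 0.1, -1.6]
opening: 0.0007
gripper_force: 0.9
```

{"api": "carry_out", "payload": {
  "rows": [
    [-0.002,0,0,0,0,0],
    [-0.004,0,0,0,0,0],
    [-0.006,0,0,0,0,0],
    [-0.006,0,0,0,0,0]
  ]
}}

```text
clock: 50.68
tool_pos: [0.4761, 0.1383, 0.1872]
orientation: [-180.0, -0.1, -171.1]
force: [-4.7, 0.0, -0.9]
opening: 0.0003
gripper_force: 2.4
```

```bash
python3 -c "
from h import *
where()"
```

```text
rack [ 0.0074 -0.1426] z 0.1872 F [-4.7  0.  -0.9]
```

{"api": "carry_out", "payload": {
  "rows": [
    [-0.001,0,0,0,0,0],
    [-0.002,0,0,0,0,0],
    [-0.004,0,0,0,0,0],
    [-0.004,0,0,0,0,0]
  ]
}}

```text
clock: 51.18
tool_pos: [0.4771, 0.1382, 0.1868]
orientation: [-180.0, -0.4, -171.1]
force: [-18.8, 0.4, 7.3]
opening: 0.0006
gripper_force: 9.0
```

{"api": "carry_out", "payload": {
  "rows": [
    [0.02,0,0,0,0,0],
    [0.06,0,0,0,0,0],
    [0.09,0,0,0,0,0],
    [0.09,0,-0.06,0,0,0],
    [0.09,-0.06,-0.12,0,0,0],
    [0.09,-0.12,-0.16,0,0,0],
    [0.09,-0.12,-0.16,0,0,0],
    [0.09,-0.12,-0.16,0,0,0]
  ]
}}

```text
clock: 52.18
tool_pos: [0.4119, 0.0056, 0.3499]
orientation: [180.0, 0.4, -171.2]
force: [-1.0, -0.2, 0.4]
opening: 0.0002
gripper_force: 0.0
```

```bash
python3 -c "
from h import *
where();snap('top','t9');t=cv2.imread('pics/t9.png')[200:285,140:300]
snap('wrist','w9');w=cv2.imread('pics/w9.png')
cv2.imwrite('pics/t9b.png',np.vstack([cv2.resize(t,(560,298),interpolation=cv2.INTER_CUBIC),w[:290]]))
"
```

```text
rack [-0.0768 -0.2636] z 0.3499 F [-1.  -0.2  0.4]
```

View pics/t9b.png

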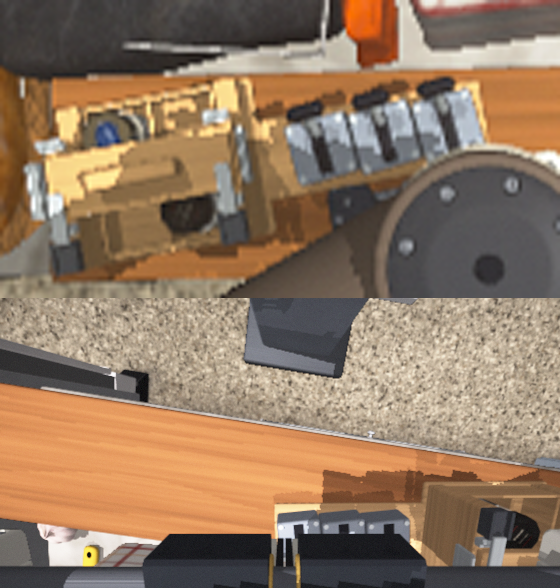

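All three grips have moved to the back, the bolts lie over the bar ends, the bar is seated and both jars stand in their bays. I'll hand in.

```bash
python3 -c "
from h import *
print(workorder.close_job())"
```

```text
the job is handed in; nothing more can be done
None
```

I handed the job in, and the judge returned no verdict: both jars (only two were present) stand in their bays, the bar rests in both saddles, and all three levers are thrown fully over (order: middle, right, left).

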